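# Sweep the used spectrometer samples into the spent-sample tray

### The arm

A 7-joint arm with a two-finger parallel gripper is mounted at the origin on the work surface. World frame = base frame: x ahead of the robot, y to its left, z up, the work surface at z = 0. Lengths are in m, angles in rad, forces in N, time in s.
With the tool pointing down it reaches from about 0.4 to 0.85 m from the base axis. Payload 4.5 kg.
Tool frame: the origin (TCP) lies midway between the tips of the shut fingers; the grasp point (between the pads) lies behind it (env.grip_point_offset is the z of the grasp point in the tool frame, in m); z points along the fingers, y is the line along which they close (so a half turn about z gives the same grasp; the last joint's range is limited). The gripper opens to 88 mm and grips with 3 to 60 N. Pads are 18 mm wide; open, the fingers measure 123 mm over their backs; the gripper's body (75 mm by 187 mm) begins 45 mm behind the grasp point.
Start: joints at [1.373, 0.689, -0.195, 1.565, 0.157, 0.902, -0.215], TCP at [0.144, -0.608, 0.239] pointing down, gripper open.
Joint ranges: [-3.01, 3.01], [-0.46, 2.08], [-1.47, 1.51], [0.13, 2.56], [-1, 4.14], [0.04, 2.09], [-2.66, 2.66]. Speed limits (rad/s): [2.57, 2.57, 3.14, 3.14, 3.14, 3.14, 3.14].

### API

Orientations are given as a unit quaternion [x, y, z, w].
In Python, from station import status, viewer, hand_in, env gives the robot as it stands. The module is installed in compiled form; this text tells all that it offers.
- The arm moves only by the tool jog_arm, never from a script. Its argument "motion" is one flat list of numbers, 6 for each row, row after row: the shift along the tool's x, y, z in m, then the turn, a rotation vector about the tool's x, y, z in degrees. In form: [tx, ty, tz, ax, ay, az, tx, ty, tz, ax, ay, az, ...]. A call has exactly 8 rows; each row is the pose to reach, as a shift and turn from the pose commanded when the call began, along the tool's axes at that moment; what a row does not reach only later rows make up. A row lasts 1/12 s, in which the tool goes at most 41.7 mm and 7.16 degrees, less where a joint would pass 70% of its speed; a pose out of reach is approached as far as the arm can. A call with a gripper value outside its range is refused whole. "gripper" is the finger opening in m, from 0 to 0.0881, set as the call begins (left out, the last holds). The fingers move at their own pace and stop on an object; the grip force is fixed at half the most. Time passes only in rows, so rows that repeat a pose let the fingers close, or fill a call up. It gives the time, the measured TCP pose, the force, the opening and the grip force at its end, in the units of the state.
- status.get_state(): the state, without advancing time (a new reading comes with each control period).
- viewer.snapshot(name): name is "scene" or "side" or "wrist"; returns the picture (400x640x3 uint8, blue, green, red); there is no depth.
- viewer.camera_params(name): a dict with "camera_matrix" (3x3 intrinsics, pixels), "dist_coeffs" ([k1, k2, p1, p2, k3] as OpenCV has them; the pictures are not rectified), "R" (3x3) and "t" (3): a world point X has camera coordinates R X + t; the wrist camera has in their place "T_tool_cam" (4x4, takes a point from camera to tool coordinates, whose origin is the TCP and whose axes are the flange's). Camera axes: x right, y down, z forward; pixel columns grow to the right and rows downward; lengths in m; the calibration is good to about 2 mm. A picture is of the moment at which its call begins: read the wrist's pose just before it. camera_params takes no time and is no camera call.
- hand_in(): hands the job in; it is judged then, once.
The state is a dict: "t": time; "qpos": joint angles; "qvel": joint speeds; "joint_torque": joint torques, N m; "ee_pos": TCP position; "tcp_rot": TCP orientation; "wrist_force": force on the tool from outside, world axes, zero at the start; "moment": the same for the moment, N m; "opening": opening from 0.0 (shut) to 1.0 (fully open); "finger_force": force on a finger pad.
Only numpy, scipy, OpenCV 4.12 (cv2) and the standard library are available. Lean on these libraries where they do the work, as an engineer would, in place of code of your own. Each camera call takes 0.05 s, during which the arm holds its last target. There are 200 camera calls.

### The job

Sweep the three used steel test pieces (the flat ones with burn marks) along the bench with the fingertips into the open front of the blue tray, so that all three lie flat and wholly inside it, past the sloping lip. Only push them: do not grip, lift or flick any of them, and do not jam them hard against the tray or bench. Leave the copper reference standard, the blue box, the water bottle and the mouse where they are.

Things in the scene. Friction and masses are not known exactly. Their poses are not given: they have to be found in the camera images.
- tray: blue open-fronted sheet-steel tray, screwed to the bench. Origin: at bench level, middle of the lip's front edge. Its y axis points level into the tray, from the open front to the back wall, x along the lip, z up. Inside: 250 mm wide (x -125 to 125), 180 mm deep (y 0 to 180). The bare-steel lip slopes up over the first 15 mm from bench level to the 2 mm thick floor
- tray_back (a point): middle of the blue tray's back wall, at the foot of its inner face (180 mm behind the lip's front edge, on the 2 mm floor). Back and side walls are 3 mm thick and 35 mm high; the side walls slope down to 12 mm at the open front. A 1.5 mm high flange with screws runs 18 mm wide outside each side wall
- disc_mid (a point): used test piece: round disc 38 mm across and 14 mm thick, lying flat when it starts; dark steel sides, bright ground top face with a ring of brown-black spark burns, about 120 g, slides on the bench; the point is its centre, 7 mm above its underside
- square_mid (a point): used test piece: square slice 34 x 34 mm, 14 mm thick, lying flat when it starts; dark steel sides, bright ground top face with a ring of brown-black spark burns, about 120 g, slides on the bench; the point is its centre, 7 mm above its underside; its x and y axes are parallel to its sides
- hex_mid (a point): used test piece: six-sided slice of bar, 36 mm across flats, 14 mm thick, lying flat when it starts; dark steel sides, bright ground top face with a ring of brown-black spark burns, about 120 g, slides on the bench; the point is its centre, 7 mm above its underside
- standard_mid (a point): reference standard, to be left alone: upright copper cylinder 40 mm across and 32 mm high with a white paper band, loose; the point is its centre
- box_mid (a point): small closed blue box with an orange band, 60 x 60 x 55 mm high, loose, to be left alone; the point is its centre
- water_mid (a point): clear water bottle with red cap and label, 64 mm across and 210 mm high, standing loose, to be left alone; the point is 105 mm above its foot
- mouse_mid (a point): black computer mouse, about 105 x 56 x 32 mm, loose on a 3 mm thick, 200 x 220 mm black mat, to be left alone; the point is 16 mm above its underside
Things that resemble listed ones, but are neither listed nor needed, are in the scene too. What is shaped like the part that bears disc_mid but yellow is not meant.

How it is judged:
By the outcome, as a careful person would: the job done as asked, in the order asked, and still so for the second after the job is handed in, with the robot touching nothing.
It also fails if it takes over 72 s, if anything falls off the work surface, if the arm or the gripper's body presses on something with over 40 N, if the wrist force passes 120 N, or if a joint passes its speed limit or range.

## Working session

There is one attempt and no reset: what is moved stays moved. The work goes in short steps, Python scripts to look and compute and a tool call to move; the robot and the scene stay as the last step left them, time stands still between calls to the robot, and variables do not carry over. Pictures are saved under pics/ and viewed, at most 12 in all, crops included, and the job is handed in when it is done.

Besides the shell and the picture viewer there is one more tool, called after "Emit:" by a JSON object that holds its "api" and its "payload". jog_arm: Moves the arm, as the interface text tells. Its arguments: {"type":"object","properties":{"motion":{"type":"array"},"gripper":{"type":"number"}},"required":["motion"]}

```bash
mkdir -p pics; python3 - <<'E'
from station import status, viewer, env
import cv2
s=status.get_state();print(s['t'],s['ee_pos'],s['tcp_rot'],s['opening'],env.grip_point_offset)
for n in("scene","side"):
    cv2.imwrite(f"pics/{n}0.png",viewer.snapshot(n)); p=viewer.camera_params(n);print(n,p)
E
```

```text
0.0 [ 0.1433595  -0.60769037  0.23792391] [ 9.93289674e-01  1.15649377e-01 -1.76885343e-04 -9.01996371e-04] 0.9995135071549734 -0.0187
scene {'camera_matrix': array([[430.14163212,   0.        , 323.20973567],
       [  0.        , 430.14163212, 204.36146988],
       [  0.        ,   0.        ,   1.        ]]), 'dist_coeffs': array([-0.02596509,  0.        ,  0.        ,  0.        ,  0.        ]), 'R': array([[-0.6502181 ,  0.75974546,  0.00180571],
       [ 0.65068244,  0.55810177, -0.5149124 ],
       [-0.39221012, -0.33363042, -0.8572409 ]]), 't': array([ 0.45800116, -0.24171923,  1.52295446])}
side {'camera_matrix': array([[398.2011783 ,   0.        , 321.20714853],
       [  0.        , 398.2011783 , 195.68412437],
       [  0.        ,   0.        ,   1.        ]]), 'dist_coeffs': array([0.02247842, 0.        , 0.        , 0.        , 0.        ]), 'R': array([[ 0.94868649, -0.31602719, -0.01098917],
       [-0.23047097, -0.6672243 , -0.70830422],
       [ 0.21651115,  0.67449133, -0.70582177]]), 't': array([-0.55275933,  0.09511484,  1.07320722])}
```

View pics/scene0.png

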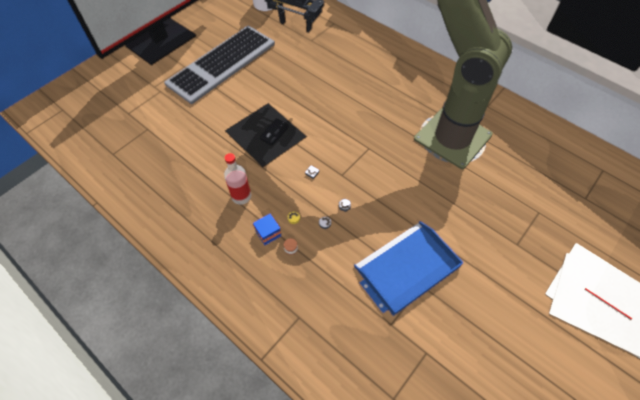

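View pics/side0.png

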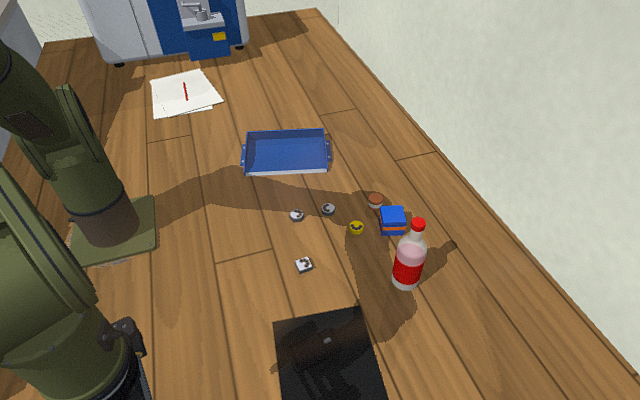

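```bash
cat >h.py <<'E'
import numpy as np,cv2
from station import viewer,status
from scipy.spatial.transform import Rotation as Ro
def ray2plane(name,px,z):
    p=viewer.camera_params(name);px=np.array(px,float).reshape(-1,1,2)
    n=cv2.undistortPoints(px,p['camera_matrix'],p['dist_coeffs'])[:,0]
    if 'R' in p: R,t=p['R'],p['t'];c=-R.T@t;D=R.T
    else:
        s=status.get_state();A=Ro.from_quat(s['tcp_rot']).as_matrix();T=np.array(p['T_tool_cam']);D=A@T[:3,:3];c=np.array(s['ee_pos'])+A@T[:3,3]
    d=np.c_[n,np.ones(len(n))]@D.T
    return (c+d*((z-c[2])/d[:,2])[:,None])[:,:2].round(4)
E
python3 - <<'E'
from h import *
print('pieces',ray2plane('scene',[(312,172),(344,204),(325,222),(293,216),(290,243)],.014))
print('pieces',ray2plane('side',[(304,264),(296,214),(328,208),(356,226)],.014))
print('lip',ray2plane('scene',[(357,268),(418,228)],0),ray2plane('side',[(247,175),(327,174)],0))
print('boxtop,cop',ray2plane('side',[(392,213)],.055),ray2plane('side',[(375,196)],.032))
a=cv2.imread('pics/scene0.png')[150:320,225:475];b=cv2.imread('pics/side0.png')[115:310,230:430]
cv2.imwrite('pics/c.png',np.vstack([cv2.resize(a,(790,0) if 0 else (500,340),interpolation=3),np.zeros((4,500,3),np.uint8)]))
cv2.imwrite('pics/d.png',cv2.resize(b,(600,585),interpolation=2))
E
```

```text
pieces [[ 0.448  -0.2684]
 [ 0.475  -0.1098]
 [ 0.5635 -0.1134]
 [ 0.6121 -0.2027]
 [ 0.6865 -0.1465]]
pieces [[ 0.4464 -0.2766]
 [ 0.4731 -0.1109]
 [ 0.5633 -0.1181]
 [ 0.6121 -0.2044]]
lip [[0.6136 0.0532]
 [0.3859 0.1147]] [[0.3776 0.1076]
 [0.6119 0.0313]]
boxtop,cop [[ 0.7018 -0.2256]] [[ 0.6968 -0.1334]]
```

View pics/d.png

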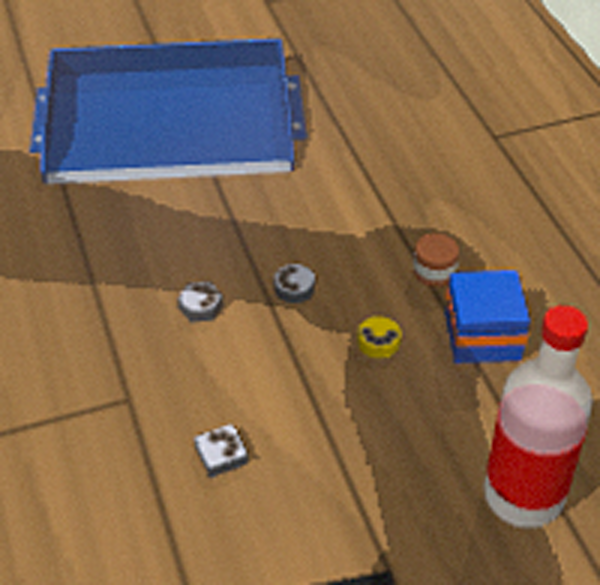

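View pics/c.png

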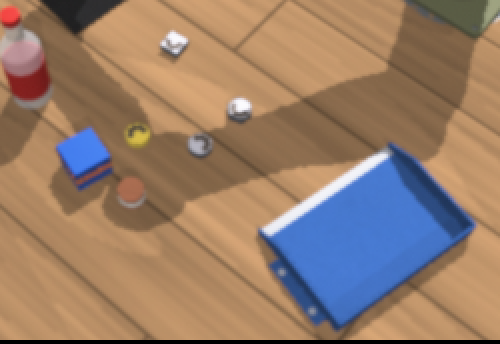

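```bash
python3 - <<'E'
from h import *
from scipy.optimize import least_squares
obs={'side':[((245.3,175.5),(-.126,0,0)),((327.5,172.8),(.126,0,0)),((246.5,130.7),(-.128,.183,.035)),((324.3,128.3),(.128,.183,.035))],
'scene':[((355.5,267),(.1265,0,.012)),((419,225),(-.125,0,.0)),((460.5,263),(-.128,.183,.035)),((394,313.5),(.128,.183,.035))]}
def W(q,X):
    c,s=np.cos(q[2]),np.sin(q[2]);X=np.array(X);return np.c_[q[0]+c*X[:,0]-s*X[:,1],q[1]+s*X[:,0]+c*X[:,1],X[:,2]]
def f(q):
    r=[]
    for n,o in obs.items():
        p=viewer.camera_params(n)
        u=cv2.projectPoints(W(q,[b for a,b in o]),cv2.Rodrigues(p['R'])[0],p['t'],p['camera_matrix'],p['dist_coeffs'])[0][:,0]
        r.append(u-[a for a,b in o])
    return np.concatenate(r).ravel()
s=least_squares(f,[.497,.072,-.29],loss='soft_l1');q=s.x;print(q,np.degrees(q[2]));print(f(q).round(1))
P={'square':[(304,264-.5),(312,171.5)],'hex':[(296.7,214),(344.3,203.7)],'disc':[(328.3,208.3),(324.8,221.5)],'yel':[(356,226),(293,216.5)]}
c,n=np.cos(q[2]),np.sin(q[2])
for k,(a,b) in P.items():
    A=ray2plane('side',[a],.014)[0];B=ray2plane('scene',[b],.014)[0];m=(A+B)/2;d=m-q[:2];print(k,A,B,'tray',(c*d[0]+n*d[1]).round(4),(-n*d[0]+c*d[1]).round(4))
print(ray2plane('side',[(405,283)],0))
E
```

```text
[ 0.4944504   0.07476436 -0.26019581] -14.908121710017744
[ 0.2 -0.1 -0.3 -1.3  0.8  0.3 -0.5 -0.7 -1.8 -2.1 -0.9 -1.1  2.6  0.7
  0.2  0.1]
square [ 0.4468 -0.2752] [ 0.4465 -0.2697] tray 0.0431 -0.3478
hex [ 0.4749 -0.1115] [ 0.4735 -0.1098] tray 0.0281 -0.1844
disc [ 0.5638 -0.1195] [ 0.5625 -0.115 ] tray 0.1158 -0.1679
yel [ 0.6121 -0.2044] [ 0.6134 -0.2015] tray 0.1858 -0.2379
[[ 0.6605 -0.3967]]
```

Emit:
{"api": "jog_arm", "payload": {"motion": [0.025,-0.02,0.005,0,0,-5,0.05,-0.04,0.01,0,0,-10,0.075,-0.06,0.015,0,0,-15,0.1,-0.085,0.02,0,0,-20,0.125,-0.105,0.025,0,0,-25,0.15,-0.125,0.03,0,0,-30,0.175,-0.15,0.035,0,0,-35,0.2,-0.17,0.04,0,0,-40], "gripper": 0.024}}

```text
t: 0.77
ee_pos: [0.2994, -0.3948, 0.1984]
tcp_rot: [0.893, 0.45, -0.0, -0.001]
wrist_force: [0.2, 0.2, -0.8]
opening: 0.42
finger_force: 0.0
```

```bash
cat >>h.py <<'E'
def to(x,y,z,yaw):
    s=status.get_state();A=Ro.from_quat(s['tcp_rot']).as_matrix()
    d=A.T@(np.array([x,y,z])-s['ee_pos']);c,n=np.cos(np.radians(yaw)),np.sin(np.radians(yaw))
    G=np.array([[c,n,0],[n,-c,0],[0,0,-1.]])
    print('t',round(s['t'],2),'pos',np.round(s['ee_pos'],4),'shift',d.round(4),'rv',Ro.from_matrix(A.T@G).as_rotvec(degrees=True).round(2),'F',np.round(s['wrist_force'],1),'op',round(s['opening']*.0881,4))
E
python3 -c "
from h import *
to(.4785,-.1525,.08,95.8)"
```

```text
t 0.77 pos [ 0.2994 -0.3948  0.1984] shift [3.012e-01 2.000e-04 1.185e-01] rv [ -0.05  -0.05 -42.26] F [ 0.2  0.2 -0.8] op 0.037
```

Emit:
{"api": "jog_arm", "payload": {"motion": [0.035,0,0.013,0,0,-5.3,0.073,0,0.027,0,0,-10.6,0.111,0,0.041,0,0,-15.9,0.149,0,0.055,0,0,-21.1,0.187,0,0.068,0,0,-26.4,0.225,0,0.082,0,0,-31.7,0.263,0,0.095,0,0,-37,0.301,0,0.108,0,0,-42.3]}}

```text
t: 1.43
ee_pos: [0.4799, -0.154, 0.0898]
tcp_rot: [0.67, 0.742, -0.0, -0.0]
wrist_force: [0.7, -0.5, 1.0]
opening: 0.272
finger_force: 0.0
```

```bash
python3 -c "
from h import *
im=viewer.snapshot('wrist');cv2.imwrite('pics/w1.png',im);print(viewer.camera_params('wrist'))
to(.4785,-.1525,.007,95.8)"
```

```text
{'camera_matrix': array([[281.28626708,   0.        , 318.57793775],
       [  0.        , 281.28626708, 197.57564659],
       [  0.        ,   0.        ,   1.        ]]), 'dist_coeffs': array([0.00743995, 0.        , 0.        , 0.        , 0.        ]), 'T_tool_cam': array([[ 1.83888149e-04, -9.51384529e-01, -3.08005590e-01,
         7.91962630e-02],
       [ 9.99999918e-01,  2.86134275e-04, -2.86798655e-04,
        -4.27734521e-04],
       [ 3.60986759e-04, -3.08005512e-01,  9.51384504e-01,
        -1.46182508e-01],
       [ 0.00000000e+00,  0.00000000e+00,  0.00000000e+00,
         1.00000000e+00]])}
t 1.48 pos [ 0.486  -0.1442  0.0885] shift [-0.008  -0.009   0.0814] rv [ 0.39 -0.46  0.94] F [ 5.1  6.1 -1.3] op 0.0242
```

View pics/w1.png

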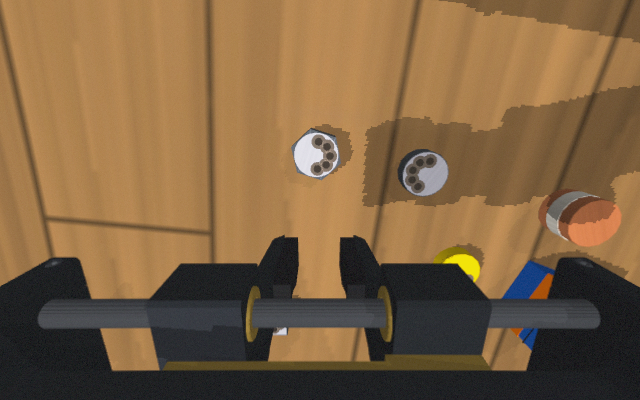

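Emit:
{"api": "jog_arm", "payload": {"motion": [0,0,0,0,0,0,0,0,0,0,0,0,0,0,0,0,0,0,0,0,0,0,0,0,0,0,0,0,0,0,0,0,0,0,0,0,0,0,0,0,0,0,0,0,0,0,0,0]}}

```text
t: 2.15
ee_pos: [0.4791, -0.1561, 0.0909]
tcp_rot: [0.672, 0.74, 0.0, 0.0]
wrist_force: [-1.2, -1.1, -0.3]
opening: 0.27
finger_force: 0.0
```

```bash
python3 -c "
from h import *
to(.4785,-.1525,.007,95.8)
im=viewer.snapshot('wrist')
hsv=cv2.cvtColor(im,cv2.COLOR_BGR2HSV);m=((hsv[...,1]<60)&(hsv[...,2]>110)).astype('uint8');m[240:]=0
m=cv2.morphologyEx(m,cv2.MORPH_CLOSE,np.ones((13,13)))
n,l,st,c=cv2.connectedComponentsWithStats(m)
for i in range(1,n):
  if st[i,4]>300: print(c[i],st[i],ray2plane('wrist',[c[i]],.014))
"
```

```text
t 2.15 pos [ 0.4791 -0.1561  0.0909] shift [ 0.0037 -0.0002  0.0839] rv [ 0.01  0.02 -0.27] F [-1.2 -1.1 -0.3] op 0.0238
[316.81787521 151.67060146] [ 292  127   50   50 1779] [[ 0.4729 -0.1112]]
[425.95596682 170.22527122] [ 404  149   46   44 1567] [[ 0.562  -0.1176]]
[564.06174957 205.0051458 ] [547 187  53  48 583] [[ 0.6828 -0.1357]]
```

Emit:
{"api": "jog_arm", "payload": {"motion": [0,0,0.012,0,0,0,0,0,0.026,0,0,0,0,0,0.04,0,0,0,0,0,0.054,0,0,0,0,0,0.066,0,0,0,0,0,0.076,0,0,0,0,0,0.081,0,0,0,0,0,0.084,0,0,0]}}

```text
t: 2.87
ee_pos: [0.479, -0.1555, 0.0061]
tcp_rot: [0.672, 0.741, -0.0, -0.0]
wrist_force: [-0.3, 0.3, -0.2]
opening: 0.268
finger_force: 0.0
```

Emit:
{"api": "jog_arm", "payload": {"motion": [0.001,0,0,0,0,0,0.004,0,0,0,0,0,0.009,0,0,0,0,0,0.016,0,0,0,0,0,0.024,0,0,0,0,0,0.032,0,0,0,0,0,0.04,0,0,0,0,0,0.048,0,0,0,0,0]}}

```text
t: 3.53
ee_pos: [0.4745, -0.1069, 0.0069]
tcp_rot: [0.672, 0.741, -0.0, 0.0]
wrist_force: [0.9, -0.6, 0.4]
opening: 0.272
finger_force: 0.6
```

```bash
python3 -c "
from h import *
to(.4461,.1653,.007,95.8)"
```

```text
t 3.53 pos [ 0.4745 -0.1069  0.0069] shift [ 2.737e-01 -1.700e-03 -2.000e-04] rv [ 0.01  0.02 -0.2 ] F [ 0.9 -0.6  0.4] op 0.024
```

Emit:
{"api": "jog_arm", "payload": {"motion": [0.009,0,0,0,0,0,0.018,0,0,0,0,0,0.027,0,0,0,0,0,0.036,0,0,0,0,0,0.045,0,0,0,0,0,0.054,0,0,0,0,0,0.063,0,0,0,0,0,0.072,0,0,0,0,0]}}

```text
t: 4.2
ee_pos: [0.4673, -0.0353, 0.0067]
tcp_rot: [0.672, 0.741, -0.0, -0.0]
wrist_force: [-0.3, -1.7, 1.4]
opening: 0.27
finger_force: 0.6
```

Emit:
{"api": "jog_arm", "payload": {"motion": [0.009,0,0,0,0,0,0.018,0,0,0,0,0,0.027,0,0,0,0,0,0.036,0,0,0,0,0,0.045,0,0,0,0,0,0.052,0,0,0,0,0,0.058,0,0,0,0,0,0.062,0,0,0,0,0]}}

```text
t: 4.87
ee_pos: [0.4611, 0.0268, 0.0067]
tcp_rot: [0.671, 0.741, 0.0, -0.0]
wrist_force: [-0.8, -0.2, 0.6]
opening: 0.276
finger_force: 0.6
```

```bash
python3 -c "
from h import *
cv2.imwrite('pics/w2.png',viewer.snapshot('wrist'))
to(.4461,.1653,.007,95.8)"
```

```text
t 4.92 pos [0.4611 0.0276 0.0066] shift [ 1.385e-01 -1.300e-03 -1.000e-04] rv [-0.01 -0.09 -0.1 ] F [-0.3  0.2 -0.5] op 0.0241
```

View pics/w2.png

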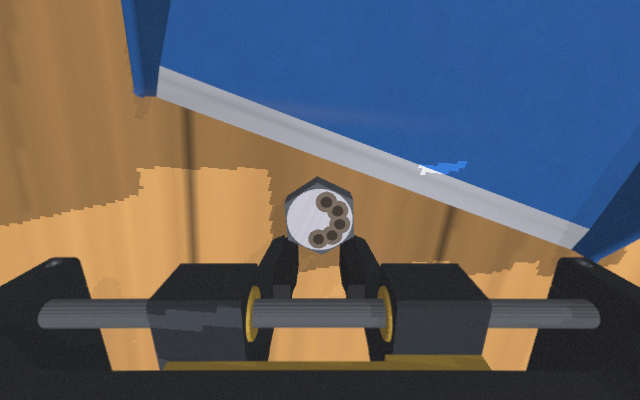

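Emit:
{"api": "jog_arm", "payload": {"motion": [0.005,0,0,0,0,0,0.011,0,0,0,0,0,0.018,0,0,0,0,0,0.025,0,0,0,0,0,0.032,0,0,0,0,0,0.039,0,0,0,0,0,0.046,0,0,0,0,0,0.053,0,0,0,0,0]}}

```text
t: 5.58
ee_pos: [0.4562, 0.0788, 0.0067]
tcp_rot: [0.672, 0.741, -0.0, 0.0]
wrist_force: [-0.4, -0.7, 0.3]
opening: 0.273
finger_force: 0.4
```

Emit:
{"api": "jog_arm", "payload": {"motion": [0.008,0,0,0,0,0,0.017,0,0,0,0,0,0.026,0,0,0,0,0,0.035,0,0,0,0,0,0.044,0,0,0,0,0,0.052,0,0,0,0,0,0.058,0,0,0,0,0,0.06,0,0,0,0,0]}}

```text
t: 6.25
ee_pos: [0.4504, 0.1396, 0.0067]
tcp_rot: [0.671, 0.741, 0.001, -0.0]
wrist_force: [0.7, -0.5, 0.8]
opening: 0.273
finger_force: 0.3
```

```bash
python3 -c "
from h import *
cv2.imwrite('pics/w3.png',viewer.snapshot('wrist'))
to(.4461,.1653,.007,95.8)"
```

```text
t 6.3 pos [0.4503 0.1393 0.0067] shift [ 0.0263 -0.0017 -0.0003] rv [ 0.01 -0.06 -0.15] F [ 0.  -0.5 -0.1] op 0.024
```

View pics/w3.png

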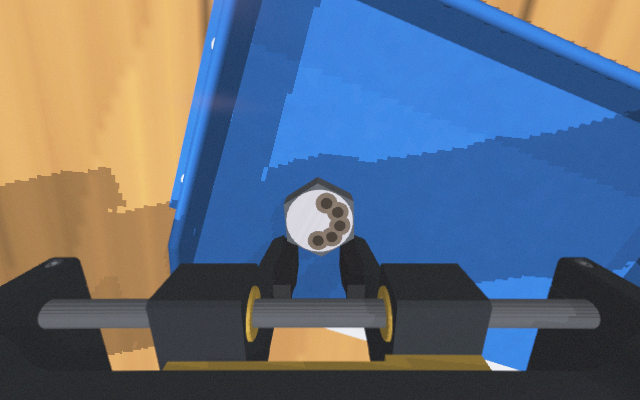

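Emit:
{"api": "jog_arm", "payload": {"motion": [-0.006,0,0,0,0,0,-0.018,0,-0.005,0,0,0,-0.03,0,-0.02,0,0,0,-0.045,0,-0.045,0,0,0,-0.07,0,-0.07,0,0,0,-0.1,0,-0.085,0,0,0,-0.135,0,-0.085,0,0,0,-0.17,0,-0.085,0,0,0], "gripper": 0.014}}

```text
t: 6.97
ee_pos: [0.4673, -0.0338, 0.0927]
tcp_rot: [0.672, 0.74, 0.0, 0.001]
wrist_force: [1.0, -0.4, 0.0]
opening: 0.158
finger_force: 0.0
```

```bash
python3 -c "
from h import *
to(.4393,-.317,.092,80.2)
print(ray2plane('side',[(275,322),(358,308)],.003),ray2plane('scene',[(306,133),(264,163)],.003))"
```

```text
t 6.97 pos [ 0.4673 -0.0338  0.0927] shift [-0.2791 -0.0552  0.0009] rv [ 0.12  0.04 15.34] F [ 1.  -0.4  0. ] op 0.0139
[[ 0.3436 -0.3959]
 [ 0.5292 -0.4232]] [[ 0.3291 -0.4016]
 [ 0.5202 -0.4218]]
```

Emit:
{"api": "jog_arm", "payload": {"motion": [-0.03,-0.006,0,0,0,2,-0.07,-0.014,0,0,0,4,-0.11,-0.022,0,0,0,6,-0.15,-0.03,0,0,0,8,-0.19,-0.038,0,0,0,10,-0.23,-0.046,0,0,0,12,-0.265,-0.053,0,0,0,14,-0.279,-0.055,0,0,0,15.3]}}

```text
t: 7.63
ee_pos: [0.4355, -0.3221, 0.0909]
tcp_rot: [0.768, 0.64, -0.003, 0.001]
wrist_force: [-0.2, -0.3, -0.2]
opening: 0.16
finger_force: 0.0
```

Emit:
{"api": "jog_arm", "payload": {"motion": [0,0,0,0,0,0,0,0,0,0,0,0,0,0,0,0,0,0,0,0,0,0,0,0,0,0,0,0,0,0,0,0,0,0,0,0,0,0,0,0,0,0,0,0,0,0,0,0]}}

```text
t: 8.3
ee_pos: [0.4396, -0.3138, 0.0918]
tcp_rot: [0.764, 0.645, -0.0, 0.0]
wrist_force: [-0.3, 0.3, -0.2]
opening: 0.159
finger_force: 0.0
```

```bash
python3 -c "
from h import *
im=viewer.snapshot('wrist');cv2.imwrite('pics/w4.png',im)
to(.4393,-.317,.007,80.2)
hsv=cv2.cvtColor(im,cv2.COLOR_BGR2HSV);m=((hsv[...,1]<60)&(hsv[...,2]>110)).astype('uint8');m[240:]=0
m=cv2.morphologyEx(m,cv2.MORPH_CLOSE,np.ones((13,13)))
n,l,st,c=cv2.connectedComponentsWithStats(m)
for i in range(1,n):
  if st[i,4]>300: print(c[i],st[i],ray2plane('wrist',[c[i]],.014),cv2.minAreaRect(np.argwhere(l==i)[:,::-1].astype('float32')))
"
```

```text
t 8.35 pos [ 0.4395 -0.3139  0.0918] shift [-0.003   0.0003  0.0848] rv [-0.    0.01  0.12] F [-0.2  0.4 -0.3] op 0.0138
[530.11916264  22.69726248] [516   0  45  36 621] [[ 0.6061 -0.2065]] ((534.5528564453125, 24.109594345092773), (41.63444900512695, 34.05426025390625), 28.739797592163086)
[316.02934272 159.72593897] [ 291  135   51   50 1704] [[ 0.4437 -0.2756]] ((315.96539306640625, 159.87307739257812), (41.309425354003906, 41.92336654663086), 74.74488067626953)
[568.30536913 222.86577181] [ 537  208   78   32 1192] [[ 0.6474 -0.3658]] ((572.5570068359375, 221.35809326171875), (26.152666091918945, 79.37860870361328), 64.39781188964844)
```

View pics/w4.png

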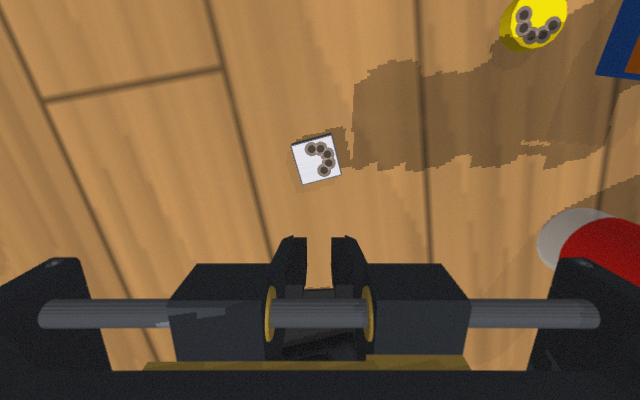

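Emit:
{"api": "jog_arm", "payload": {"motion": [-0.002,0,0.012,0,0,0,-0.005,0,0.026,0,0,0,-0.005,0,0.04,0,0,0,-0.005,0,0.054,0,0,0,-0.005,0,0.066,0,0,0,-0.005,0,0.076,0,0,0,-0.005,-0.001,0.082,0,0,0,-0.005,-0.001,0.085,0,0,0]}}

```text
t: 9.02
ee_pos: [0.4368, -0.3187, 0.0054]
tcp_rot: [0.764, 0.645, -0.0, -0.001]
wrist_force: [-0.1, -0.0, -0.0]
opening: 0.164
finger_force: 0.0
```

Emit:
{"api": "jog_arm", "payload": {"motion": [0.001,0,0,0,0,0,0.005,0,0,0,0,0,0.01,0,0,0,0,0,0.016,0,0,0,0,0,0.022,0,0,0,0,0,0.029,0,0,0,0,0,0.036,0,0,0,0,0,0.044,0,0,0,0,0]}}

```text
t: 9.68
ee_pos: [0.4452, -0.2751, 0.0069]
tcp_rot: [0.764, 0.645, -0.0, 0.0]
wrist_force: [-1.0, -1.0, 0.5]
opening: 0.161
finger_force: 0.4
```

Emit:
{"api": "jog_arm", "payload": {"motion": [0.009,0,0,0,0,0,0.018,0,0,0,0,0,0.027,0,0,0,0,0,0.036,0,0,0,0,0,0.045,0,0,0,0,0,0.053,0,0,0,0,0,0.059,0,0,0,0,0,0.062,0,0,0,0,0]}}

```text
t: 10.35
ee_pos: [0.4559, -0.2131, 0.0068]
tcp_rot: [0.764, 0.645, 0.0, -0.0]
wrist_force: [-0.5, -1.3, 1.0]
opening: 0.157
finger_force: 0.4
```

```bash
python3 -c "
from h import *
im=viewer.snapshot('wrist')
to(.5186,.146,.007,80.2)
hsv=cv2.cvtColor(im,cv2.COLOR_BGR2HSV);m=((hsv[...,1]<60)&(hsv[...,2]>110)).astype('uint8');m[290:]=0;m[:,:240]=0;m[:,400:]=0
m=cv2.morphologyEx(m,cv2.MORPH_CLOSE,np.ones((13,13)))
n,l,st,c=cv2.connectedComponentsWithStats(m)
for i in range(1,n):
  if st[i,4]>300: print(c[i],st[i],ray2plane('wrist',[c[i]],.014),cv2.minAreaRect(np.argwhere(l==i)[:,::-1].astype('float32')))
"
```

```text
t 10.4 pos [ 0.4559 -0.2129  0.0068] shift [3.643e-01 1.900e-03 1.000e-04] rv [ 0.01 -0.05  0.2 ] F [-0.6  0.9  0.1] op 0.0139
[323.55140485 211.62803321] [ 291  182   64   60 3132] [[ 0.4627 -0.1873]] ((323.3540344238281, 211.50711059570312), (57.61442184448242, 62.63284683227539), 87.20729064941406)
```

Emit:
{"api": "jog_arm", "payload": {"motion": [0.005,0,0,0,0,0,0.013,0,0,0,0,0,0.023,0,0,0,0,0,0.033,0,0,0,0,0,0.043,0,0,0,0,0,0.053,0,0,0,0,0,0.063,0,0,0,0,0,0.073,0,0,0,0,0]}}

```text
t: 11.07
ee_pos: [0.4678, -0.1417, 0.0067]
tcp_rot: [0.765, 0.645, 0.0, -0.0]
wrist_force: [1.0, -0.6, -0.1]
opening: 0.159
finger_force: 0.2
```

Emit:
{"api": "jog_arm", "payload": {"motion": [0.01,0,0,0,0,0,0.02,0,0,0,0,0,0.03,0,0,0,0,0,0.04,0,0,0,0,0,0.05,0,0,0,0,0,0.06,0,0,0,0,0,0.07,0,0,0,0,0,0.08,0,0,0,0,0]}}

```text
t: 11.73
ee_pos: [0.4814, -0.0627, 0.0067]
tcp_rot: [0.764, 0.645, -0.0, -0.0]
wrist_force: [-0.3, -1.1, 0.0]
opening: 0.156
finger_force: 0.2
```

Emit:
{"api": "jog_arm", "payload": {"motion": [0.01,0,0,0,0,0,0.02,0,0,0,0,0,0.03,0,0,0,0,0,0.04,0,0,0,0,0,0.049,0,0,0,0,0,0.057,0,0,0,0,0,0.064,0,0,0,0,0,0.07,0,0,0,0,0]}}

```text
t: 12.4
ee_pos: [0.4932, 0.0061, 0.0067]
tcp_rot: [0.764, 0.645, 0.0, 0.0]
wrist_force: [-0.7, -0.7, -0.1]
opening: 0.159
finger_force: 0.2
```

```bash
python3 -c "
from h import *
cv2.imwrite('pics/w5.png',viewer.snapshot('wrist'))
to(.5186,.146,.007,80.2)
"
```

```text
t 12.45 pos [0.4936 0.0077 0.0068] shift [0.1405 0.0015 0.    ] rv [ 0.03 -0.12  0.18] F [0.9 1.1 0.2] op 0.0142
```

View pics/w5.png

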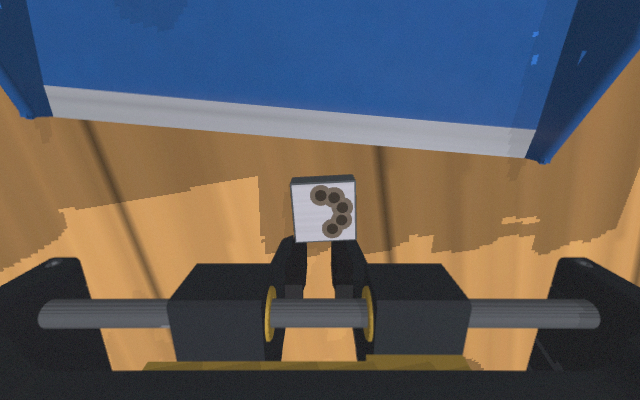

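Emit:
{"api": "jog_arm", "payload": {"motion": [0.005,0,0,0,0,0,0.011,0,0,0,0,0,0.018,0,0,0,0,0,0.025,0,0,0,0,0,0.032,0,0,0,0,0,0.039,0,0,0,0,0,0.046,0,0,0,0,0,0.053,0,0,0,0,0]}}

```text
t: 13.12
ee_pos: [0.5021, 0.0582, 0.0067]
tcp_rot: [0.764, 0.645, -0.0, 0.0]
wrist_force: [-0.5, -0.3, 0.1]
opening: 0.162
finger_force: 0.2
```

Emit:
{"api": "jog_arm", "payload": {"motion": [0.008,0,0,0,0,0,0.017,0,0,0,0,0,0.026,0,0,0,0,0,0.035,0,0,0,0,0,0.044,0,0,0,0,0,0.053,0,0,0,0,0,0.06,0,0,0,0,0,0.063,0,0,0,0,0]}}

```text
t: 13.78
ee_pos: [0.513, 0.1215, 0.0068]
tcp_rot: [0.764, 0.645, 0.001, -0.0]
wrist_force: [-0.5, -0.3, -0.3]
opening: 0.16
finger_force: 0.2
```

Emit:
{"api": "jog_arm", "payload": {"motion": [-0.006,0,0,0,0,0,-0.018,0,-0.005,0,0,0,-0.03,0,-0.02,0,0,0,-0.045,0,-0.045,0,0,0,-0.07,0,-0.07,0,0,0,-0.1,0,-0.085,0,0,0,-0.135,0,-0.085,0,0,0,-0.17,0,-0.085,0,0,0], "gripper": 0.02}}

```text
t: 14.45
ee_pos: [0.4834, -0.0513, 0.093]
tcp_rot: [0.765, 0.644, 0.0, 0.001]
wrist_force: [-0.4, -1.3, -0.7]
opening: 0.222
finger_force: 0.0
```

```bash
python3 -c "
from h import *
T=np.array([.4945,.0748]);c,n=.9668,-.2573
tgt=T+np.array([c*.078-n*.075,n*.078+c*.075]);d=np.array([.5622,-.1175])
u=tgt-d;yaw=np.degrees(np.arctan2(u[1],u[0]));u/=np.hypot(*u);print(tgt,yaw)
p=d-.04*u;print(p);to(p[0],p[1],.092,yaw)
"
```

```text
[0.5892079 0.1272406] 83.70270928628203
[ 0.55781251 -0.15725865]
t 14.45 pos [ 0.4834 -0.0513  0.093 ] shift [-0.0918  0.0914  0.0013] rv [ 0.1   0.08 -3.49] F [-0.4 -1.3 -0.7] op 0.0196
```

Emit:
{"api": "jog_arm", "payload": {"motion": [-0.01,0.01,0,0,0,-0.5,-0.025,0.025,0,0,0,-1,-0.04,0.04,0,0,0,-1.5,-0.055,0.055,0,0,0,-2,-0.07,0.07,0,0,0,-2.5,-0.083,0.082,0,0,0,-3,-0.09,0.089,0,0,0,-3.5,-0.092,0.091,0,0,0,-3.5]}}

```text
t: 15.12
ee_pos: [0.5573, -0.1587, 0.0915]
tcp_rot: [0.746, 0.666, -0.001, 0.001]
wrist_force: [-0.6, 0.8, -0.4]
opening: 0.229
finger_force: 0.0
```

Emit:
{"api": "jog_arm", "payload": {"motion": [0,0,0,0,0,0,0,0,0,0,0,0,0,0,0,0,0,0,0,0,0,0,0,0,0,0,0,0,0,0,0,0,0,0,0,0,0,0,0,0,0,0,0,0,0,0,0,0]}}

```text
t: 15.78
ee_pos: [0.5582, -0.1538, 0.0917]
tcp_rot: [0.744, 0.668, -0.0, 0.0]
wrist_force: [0.2, 1.1, 0.6]
opening: 0.227
finger_force: 0.0
```

```bash
python3 -c "
from h import *
im=viewer.snapshot('wrist')
to(.5578,-.1573,.007,83.7)
hsv=cv2.cvtColor(im,cv2.COLOR_BGR2HSV);m=((hsv[...,1]<60)&(hsv[...,2]>110)).astype('uint8');m[240:]=0
m=cv2.morphologyEx(m,cv2.MORPH_CLOSE,np.ones((13,13)))
n,l,st,c=cv2.connectedComponentsWithStats(m)
for i in range(1,n):
  if st[i,4]>300: print(c[i],st[i],ray2plane('wrist',[c[i]],.014))
"
```

```text
t 15.83 pos [ 0.5582 -0.1539  0.0917] shift [-0.0034  0.      0.0847] rv [0.  0.  0.1] F [-0.1  0.2 -0.5] op 0.02
[318.56831923 162.61789601] [ 296  140   46   46 1654] [[ 0.5618 -0.1179]]
[468.57777778 165.85925926] [457 147  42  49 405] [[ 0.6816 -0.1336]]
```

Emit:
{"api": "jog_arm", "payload": {"motion": [-0.002,0,0.012,0,0,0,-0.004,0,0.026,0,0,0,-0.004,0,0.04,0,0,0,-0.004,0,0.054,0,0,0,-0.004,0,0.066,0,0,0,-0.004,0,0.076,0,0,0,-0.004,0,0.082,0,0,0,-0.004,0,0.085,0,0,0]}}

```text
t: 16.5
ee_pos: [0.5571, -0.1579, 0.0054]
tcp_rot: [0.744, 0.668, -0.001, -0.001]
wrist_force: [0.4, 1.0, 1.2]
opening: 0.227
finger_force: 0.0
```

Emit:
{"api": "jog_arm", "payload": {"motion": [0.001,0,0,0,0,0,0.005,0,0,0,0,0,0.01,0,0,0,0,0,0.016,0,0,0,0,0,0.022,0,0,0,0,0,0.029,0,0,0,0,0,0.036,0,0,0,0,0,0.044,0,0,0,0,0]}}

```text
t: 17.17
ee_pos: [0.5626, -0.1137, 0.0069]
tcp_rot: [0.744, 0.668, -0.0, 0.0]
wrist_force: [0.8, -1.0, 0.6]
opening: 0.225
finger_force: 0.6
```

Emit:
{"api": "jog_arm", "payload": {"motion": [0.009,0,0,0,0,0,0.018,0,0,0,0,0,0.027,0,0,0,0,0,0.036,0,0,0,0,0,0.045,0,0,0,0,0,0.054,0,0,0,0,0,0.063,0,0,0,0,0,0.072,0,0,0,0,0]}}

```text
t: 17.83
ee_pos: [0.5703, -0.0417, 0.0067]
tcp_rot: [0.744, 0.668, -0.0, 0.0]
wrist_force: [0.1, -1.0, 1.3]
opening: 0.226
finger_force: 0.6
```

Emit:
{"api": "jog_arm", "payload": {"motion": [0.009,0,0,0,0,0,0.017,0,0,0,0,0,0.024,0,0,0,0,0,0.029,0,0,0,0,0,0.033,0,0,0,0,0,0.036,0,0,0,0,0,0.038,0,0,0,0,0,0.038,0,0,0,0,0]}}

```text
t: 18.5
ee_pos: [0.5745, -0.0045, 0.0067]
tcp_rot: [0.744, 0.668, 0.0, -0.0]
wrist_force: [-0.4, 0.3, 0.2]
opening: 0.231
finger_force: 0.1
```

```bash
python3 -c "
from h import *
cv2.imwrite('pics/w6.png',viewer.snapshot('wrist'))
to(.5892,.1272,.007,83.7)
"
```

```text
t 18.55 pos [ 0.5744 -0.0047  0.0067] shift [ 0.1328  0.0004 -0.0003] rv [ 0.   -0.01  0.08] F [-0.7 -0.2 -0.4] op 0.0201
```

View pics/w6.png

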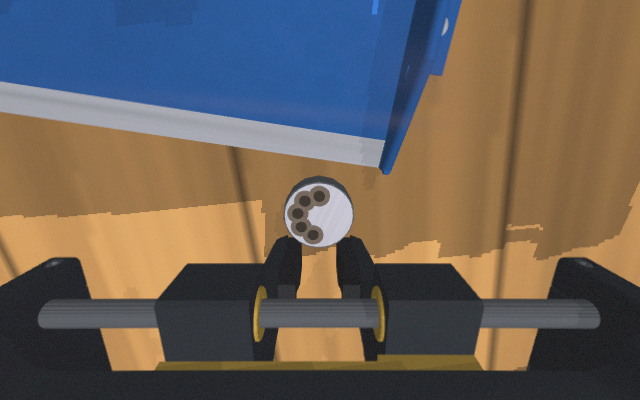

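Emit:
{"api": "jog_arm", "payload": {"motion": [0.003,0,0,0,0,0,0.008,-0.001,0,0,0,0,0.015,-0.002,0,0,0,0,0.022,-0.003,0,0,0,0,0.029,-0.004,0,0,0,0,0.036,-0.005,0,0,0,0,0.043,-0.006,0,0,0,0,0.05,-0.007,0,0,0,0]}}

```text
t: 19.22
ee_pos: [0.5728, 0.0464, 0.0068]
tcp_rot: [0.744, 0.668, -0.0, 0.0]
wrist_force: [0.1, -0.7, -0.1]
opening: 0.231
finger_force: 0.3
```

Emit:
{"api": "jog_arm", "payload": {"motion": [0.008,-0.001,0,0,0,0,0.016,-0.001,0,0,0,0,0.025,-0.001,0,0,0,0,0.034,-0.001,0,0,0,0,0.043,-0.001,0,0,0,0,0.051,-0.001,0,0,0,0,0.056,-0.001,0,0,0,0,0.058,-0.001,0,0,0,0]}}

```text
t: 19.88
ee_pos: [0.5783, 0.105, 0.0068]
tcp_rot: [0.744, 0.668, 0.0, -0.0]
wrist_force: [0.5, -0.2, -0.4]
opening: 0.223
finger_force: 0.3
```

Emit:
{"api": "jog_arm", "payload": {"motion": [-0.006,0,0,0,0,0,-0.018,0,-0.005,0,0,0,-0.03,0,-0.02,0,0,0,-0.045,0,-0.045,0,0,0,-0.07,0,-0.075,0,0,0,-0.09,0,-0.105,0,0,0,-0.11,0,-0.135,0,0,0,-0.13,0,-0.165,0,0,0]}}

```text
t: 20.55
ee_pos: [0.5629, -0.0295, 0.1732]
tcp_rot: [0.745, 0.667, -0.001, 0.0]
wrist_force: [0.6, -0.1, 0.5]
opening: 0.228
finger_force: 0.0
```

Emit:
{"api": "jog_arm", "payload": {"motion": [0,0,0,0,0,0,0,0,0,0,0,0,0,0,0,0,0,0,0,0,0,0,0,0,0,0,0,0,0,0,0,0,0,0,0,0,0,0,0,0,0,0,0,0,0,0,0,0]}}

```text
t: 21.22
ee_pos: [0.5639, -0.0254, 0.1712]
tcp_rot: [0.744, 0.668, -0.0, -0.0]
wrist_force: [0.3, 1.0, -0.4]
opening: 0.229
finger_force: 0.0
```

```bash
python3 -c "
from h import *
im=viewer.snapshot('wrist');im2=viewer.snapshot('side')
cv2.imwrite('pics/w7.png',np.vstack([cv2.resize(im,(480,300)),cv2.resize(im2[110:300,220:440],(347,300))]) if 0 else np.hstack([cv2.resize(im,(448,280)),cv2.resize(im2[110:300,220:440],(324,280))]))
to(.5892,.1272,.007,83.7)
"
```

```text
t 21.32 pos [ 0.564  -0.0256  0.1714] shift [0.1546 0.0087 0.1644] rv [-0.03 -0.    0.11] F [ 0.   0.3 -0.4] op 0.02
```

View pics/w7.png

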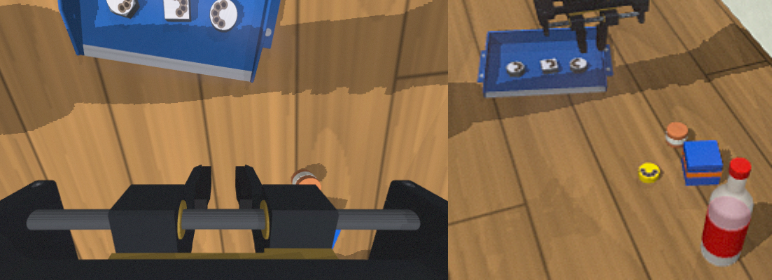

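The final picture shows hex, square and disc lying flat inside the tray, well past the lip. The standard, box, bottle and decoy have not moved.

```bash
python3 -c "
from station import hand_in
print(hand_in())"
```

```text
the job is handed in; nothing more can be done
None
```

All three used test pieces (hex, square and disc) were pushed flat into the blue tray, well past the lip, in about 21 s of the 72 s. The last picture shows the standard, box and bottle in place; the mouse was out of view, but the arm never went near it. The job is handed in, with no verdict returned.

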